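Check the oil level of the lab's vacuum pump with its gauge rod

TASK

Check the vacuum pump's oil: draw the lock pin up out of the bore across the slanted guide tube and park it upright in the notch of the pump's side bracket, hanging by its flange. Then take the collared gauge rod from its rack, push it down the guide tube until the collar stops on the mouth, draw it right out again and present it for reading: level, with its tip about 10 cm above the middle of the white tile. Finish while still holding the rod there in the gripper, without resting it on anything, and leave everything else on the bench where it is.

Things in the scene. Friction and masses are not known exactly. Their poses are not given: they have to be found in the camera images.
- pump: Grey bench vacuum pump (fixed), about 250 mm long, 100 wide, its oil case 100 high (top at z 99 mm, from x = -40 to -160, y = -50 to 50), a finned aluminium motor behind it (to x = -250). Origin on the bench directly under the guide tube's mouth; x points from the motor to the mouth side, z up. The pin's bore is a vertical hole, 11 mm wide, through a dark steel bushing (26 x 28 mm) over the tube at x = -29.5, y = 0; the bushing's top is at z = 142.
- guide_tube: Steel guide (dip) tube on the pump, slanted 35 degrees above level. Origin at the centre of its mouth (125 mm above the bench); its z axis runs along the tube, out of the mouth and up, away from the pump. Bore 14 mm, widening to 22 mm over the last 8 mm before the mouth like a funnel; rim 40 mm across; bore 105 mm deep. The lock pin crosses it 36 mm below the mouth and blocks the rod while it is in.
- lock_pin: Loose steel pin, standing upright in the bushing at the start. Origin at the centre of the flange's underside, z up its axis. Flange 26 mm across, 4 thick; above it a round knob 16 mm across from z = 4 to 32, to grip; below it the shank, 8 mm across, 42 long. About 60 g. It lifts straight out.
- notch (a point): Middle of the parking notch, at the height of the top face of its steel plate, on the pump's side bracket (x = -30, y = 85, z = 100 mm in the pump's frame; axes as the pump's). The notch is a slot 14 mm wide through the 8 mm plate, running along the pump's x, 40 mm long (20 to either side of this point), open at its +x end; there is free space beneath it. The pin hangs in it with its flange on the plate.
- gauge_rod: Loose gauge rod, straight and round, 168 mm long, about 90 g, lying level in its rack at the start. Origin on its axis at the collar's stop face (the face towards the tip); x points from the tip to the handle. Stem 8 mm across, 90 long, from x = -90 (tip) to 0; steel collar 30 mm across, x = 0 to 8; ridged aluminium handle 16 mm across, x = 8 to 78. It may lie rolled about its axis. Grip the handle across at about x = 38.
- rod_tip (a point): The tip of the gauge rod's stem, on its axis (x = -90 mm of the rod).
- rack: White rod rack (fixed), foot 160 x 70 x 10 mm, origin at the centre of its underside, with two open-topped forks 36 mm wide, 10 thick, at x = -65 (under the stem, top 80 mm high) and x = 55 (under the handle's far part, top 78 mm high). The rod's axis lies 70 mm above the bench along x, tip to -x, collar face at x = -10; it lifts straight up.
- tile: White glazed tile (fixed), 90 x 90 x 8 mm, lying flat; origin at the centre of its underside.
- dropper_bottle: Small amber bottle, 30 mm across, 70 high; bystander, leave it. Origin at the centre of its underside.
- petri_dish: Glass dish 80 mm across, 16 high; bystander, leave it. Origin at the centre of its underside.
- beaker: Glass beaker 70 mm across, 90 high; bystander, leave it. Origin at the centre of its underside.
- objective: Microscope objective standing on end, 32 mm across, 52 high; bystander, leave it. Origin at the centre of its underside.
- screwdriver: Screwdriver 170 mm long lying on the bench; bystander, leave it. Origin at its middle, x from handle to blade.
Mind the look-alikes: they are no part of the job. Leave any green or turquoise look-alike of the lock_pin alone.

How it is judged:
On the way, in this order (a step that is already met when the one before it is completed fails the run):
1. the lock pin is parked upright in the notch, its flange on the plate, and let go (x of lock_pin in the frame of notch between -0.018 and 0.018 m and y of lock_pin in the frame of notch between -0.006 and 0.006 m and z of lock_pin in the frame of notch between -0.004 and 0.004 m and angle between lock_pin's own z axis and vertical below 0.2 rad and contact force between lock_pin and the fingers below 0.1 N), for 0.2 s.
2. the gauge rod is home in the guide tube, its collar on the mouth (distance between gauge_rod and guide_tube below 0.006 m and z of gauge_rod in the frame of guide_tube below 0.004 m and angle between the x axis of gauge_rod and the z axis of guide_tube, either way round below 0.1 rad), for 0.1 s.
3. the gauge rod is right out of the tube again (z of rod_tip in the frame of guide_tube above 0.005 m), for 0.05 s.
At the end, for the whole second after the job is handed in: The gripper holds the rod still, level within 9 deg, tip 65 to 160 mm above the bench and within 35 mm of the tile's centre, touching no pump, rack or tile. The pin, let go, hangs upright in the notch: within 18 mm along, 6 mm across, flange within 4 mm of the plate (all of step 1 and angle between gauge_rod's own x axis and vertical between 1.41 and 1.73 rad and horizontal distance between rod_tip and tile below 0.035 m and height (world z) of rod_tip between 0.065 and 0.16 m and linear speed of gauge_rod below 0.03 m/s and contact force between gauge_rod and the fingers above 1 N and contact force between gauge_rod and pump below 0.1 N and contact force between gauge_rod and rack below 0.1 N and contact force between gauge_rod and tile below 0.1 N); the arm keeps its last pose, push and grip.
It fails at once if a bystander (bottle, dish, beaker, objective, screwdriver) was shifted by more than 40 mm (distance of any of dropper_bottle, petri_dish, beaker, objective, screwdriver from where it was at the start of the episode above 0.04 m).
It also fails if it takes over 61 s, if anything falls off the work surface, if the arm or the gripper's body presses on something with over 40 N, if the wrist force passes 120 N, or if a joint passes its speed limit or range.

ROBOT

A 6-joint arm with a two-finger parallel gripper is mounted at the origin on the work surface. World frame = base frame: x ahead of the robot, y to its left, z up, the work surface at z = 0. Lengths are in m, angles in rad, forces in N, time in s.
With the tool pointing down it reaches from about 0.325 to 1 m from the base axis. Payload 5.1 kg.
Tool frame: the origin (TCP) lies at the very end of the fingers, on their centre line; the grasp point (between the pads) lies 19 mm behind it; z points along the fingers, y is the line along which they close (so a half turn about z gives the same grasp; the last joint's range is limited). The gripper opens to 85 mm and grips with 20 to 120 N. Pads are 22 mm wide; open, the fingers measure 114 mm over their backs; the gripper's body (76 mm by 85 mm) begins 54 mm behind the grasp point. The pads swing forward as they close: fully open they stand 13 mm farther back than shut.
Start: joints at [1.211, 0.124, 1.65, -0, 1.367, -0.083], TCP at [0.178, 0.625, 0.2] pointing down, gripper open.
Joint ranges: [-2.61, 2.61], [-1.02, 2.33], [0.03, 2.71], [-1.35, 4.49], [0.32, 2.68], [-2.91, 2.91]. Speed limits (rad/s): [2.57, 2.57, 3.14, 3.14, 3.14, 3.14].

INTERFACE

Orientations are given as a unit quaternion [w, x, y, z].
In Python, from station import status, read_camera, camera_model, ctrl gives the robot as it stands. The module is installed in compiled form; this text tells all that it offers.
- The arm moves only by the tool drive_tool, never from a script. Its argument "moves" is a list that holds one entry, the list of rows, each a list of 7 numbers: the turn, a rotation vector about the tool's x, y, z in degrees, then the shift along the tool's x, y, z in m, then the closure, from -1 (fully open) to 1 (shut). A call has 1 to 8 rows; each row is the pose to reach, as a shift and turn from the pose commanded when the call began, along the tool's axes at that moment; what a row does not reach only later rows make up. A row lasts 1/10 s, in which the tool goes at most 50 mm and 8.59 degrees, less where a joint would pass 70% of its speed; a pose out of reach is approached as far as the arm can. A call with a gripper value outside its range is refused whole. The fingers move at their own pace and stop on an object; the grip force is fixed at half the most. Time passes only in rows, so rows that repeat a pose let the fingers close. It gives the time, the measured TCP pose, the force, the opening and the grip force at its end, in the units of the state.
- status.state(): the state, without advancing time (a new reading comes with each control period).
- read_camera(name): name is "scene" or "side" or "wrist"; returns the picture (400x640x3 uint8, red, green, blue); there is no depth.
- camera_model(name): a dict with "fx", "fy", "cx", "cy" (pixels), "pose" (4x4, takes a point from camera to world coordinates); the wrist camera has in their place "mount" (4x4, takes a point from camera to tool coordinates, whose origin is the TCP and whose axes are the flange's). Camera axes: x right, y up, looking along -z (the intrinsics and any distortion apply to the point x, -y, -z); pixel columns grow to the right and rows downward; lengths in m; the calibration is good to about 2 mm. A picture is of the moment at which its call begins: read the wrist's pose just before it. camera_model takes no time and is no camera call.
- ctrl.close_job(): hands the job in; it is judged then, once.
The state is a dict: "time": time; "joints": joint angles; "joint_vel": joint speeds; "joint_torque": joint torques, N m; "tool_pos": TCP position; "eef_rot": TCP orientation; "ft_force": force on the tool from outside, world axes, zero at the start; "wrist_torque": the same for the moment, N m; "grip_width": finger opening in m; "gripper_force": force on a finger pad.
Only numpy, scipy, OpenCV 4.12 (cv2) and the standard library are available. Lean on these libraries where they do the work, as an engineer would, in place of code of your own. Each camera call takes 0.05 s, during which the arm holds its last target. There are 200 camera calls.

## Working session

There is one attempt and no reset: what is moved stays moved. The work goes in short steps, Python scripts to look and compute and a tool call to move; the robot and the scene stay as the last step left them, time stands still between calls to the robot, and variables do not carry over. Pictures are saved under pics/ and viewed, at most 10 in all, crops included, and the job is handed in when it is done.

Besides the shell and the picture viewer there is one more tool, called after "Call:" as a command line: name --argument value ..., lists and objects as JSON in quotes. drive_tool: Moves the arm, as the interface text tells. Its arguments: {"type":"object","properties":{"moves":{"type":"array"}},"required":["moves"]}

```bash
mkdir -p pics
python3 - <<'E'
from station import status, read_camera, camera_model
import cv2, numpy as np
np.set_printoptions(precision=4,suppress=True)
print(status.state())
for n in ("scene","side"):
    m=camera_model(n); print(n,m)
    cv2.imwrite(f"pics/{n}0.png",read_camera(n)[:,:,::-1])
print(camera_model("wrist"))
cv2.imwrite("pics/wrist0.png",read_camera("wrist")[:,:,::-1])
E
```

```text
{'time': 0.0, 'joints': array([ 1.2114,  0.1245,  1.6517, -0.    ,  1.3675, -0.0826]), 'joint_vel': array([-0.0027,  0.0003, -0.    ,  0.0008,  0.0004,  0.0004]), 'joint_torque': array([ -0.0002, -42.3619, -36.5447,  -0.0002,   0.007 ,  -0.    ]), 'tool_pos': array([0.1774, 0.6246, 0.1987]), 'eef_rot': array([-0.0002,  0.138 ,  0.9904, -0.001 ]), 'ft_force': array([-0.6914,  0.6277,  0.2452]), 'wrist_torque': array([ 0.0624, -0.06  , -0.0112]), 'gripper_force': 0.0, 'grip_width': 0.08564925181144122}
scene {'fx': 398.464104371218, 'fy': 398.464104371218, 'cx': 318.5509416015186, 'cy': 201.54025340083413, 'pose': array([[ 0.6252, -0.6662,  0.4064,  0.9324],
       [ 0.7804,  0.5279, -0.3351, -0.3007],
       [ 0.0087,  0.5267,  0.85  ,  0.887 ],
       [ 0.    ,  0.    ,  0.    ,  1.    ]])}
side {'fx': 453.4946996938559, 'fy': 453.4946996938559, 'cx': 315.88679425243794, 'cy': 197.10607133143674, 'pose': array([[-0.9978,  0.0424, -0.0505,  0.527 ],
       [-0.0659, -0.6687,  0.7406,  0.7388],
       [-0.0024,  0.7424,  0.67  ,  0.7554],
       [ 0.    ,  0.    ,  0.    ,  1.    ]])}
{'fx': 334.83405843071944, 'fy': 334.83405843071944, 'cx': 324.32115333048904, 'cy': 197.90479322831504, 'mount': array([[-0.0008,  0.9454,  0.3259,  0.0836],
       [ 1.    ,  0.0006,  0.0008, -0.0001],
       [ 0.0006,  0.3259, -0.9454, -0.1728],
       [ 0.    ,  0.    ,  0.    ,  1.    ]])}
```

View pics/scene0.png

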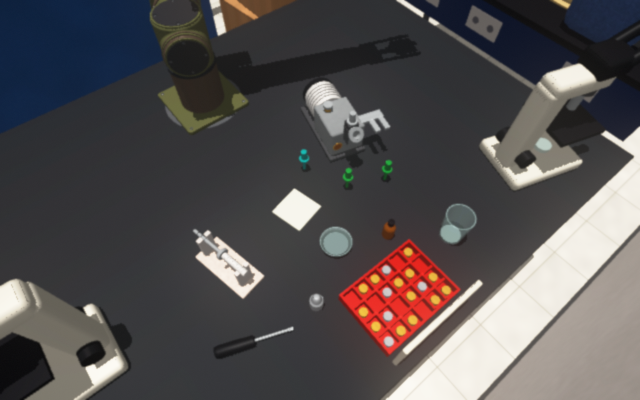

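View pics/side0.png

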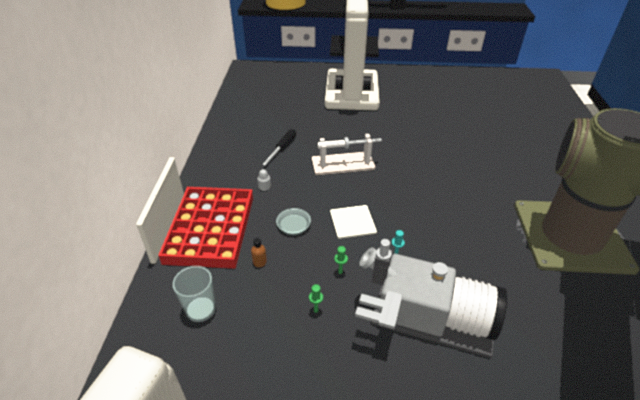

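The scene picture shows the pump at about (345,120), the rack at (228,262) and the tile at (297,209). The look-alikes are at (304,158), (348,178) and (387,170). In the side picture the pump is at (425,290), the rack at (344,155), the tile at (353,221). I'll enlarge these areas next.

Run:
```python
import cv2, numpy as np
s=cv2.imread("pics/scene0.png"); d=cv2.imread("pics/side0.png")
def crop(im,x,y,w,h,f): return cv2.resize(im[y:y+h,x:x+w],None,fx=f,fy=f,interpolation=cv2.INTER_CUBIC)
def grid(c,x,y,f,W):
    for u in range(x-x%10+10,x+W,10):
        cv2.line(c,((u-x)*f,0),((u-x)*f,6 if u%50 else 14),(0,255,255),1)
    for v in range(y-y%10+10,y+c.shape[0]//f,10):
        cv2.line(c,(0,(v-y)*f),(6 if v%50 else 14,(v-y)*f),(0,255,255),1)
    return c
a=grid(crop(s,295,75,100,86,4),295,75,4,100); b=grid(crop(d,350,225,160,130,4)[:, :],350,225,4,160)
c=np.zeros((600,800,3),np.uint8)
# pump
b=grid(crop(d,350,228,100,116,4),350,228,4,100)
c[0:344,0:400]=a; c[0:464,400:800]=b
e=grid(crop(d,305,130,80,45,4),305,130,4,80); c[466:466+134,400:720]=e[:134]
f=grid(crop(s,190,225,80,63,4),190,225,4,80); c[348:600,0:320]=f
cv2.imwrite("pics/crop1.png",c)
```

```text
(no output)
```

View pics/crop1.png

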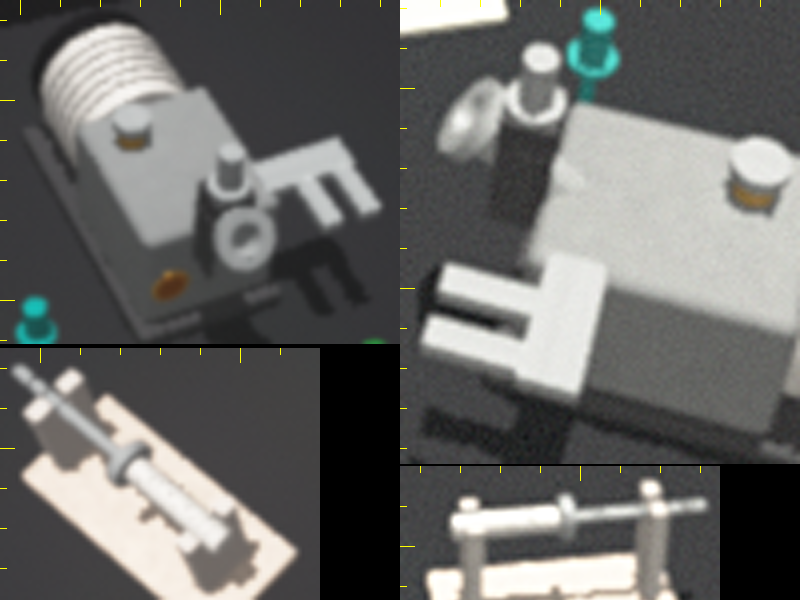

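View pics/wrist0.png

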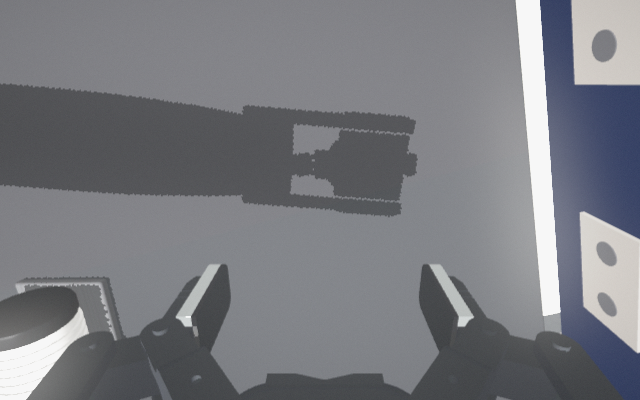

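The crops show these features, in crop pixels:
- **Scene crop:** knob top (231,153), mouth (244,238), case corners (148,247) and (200,88), notch mouth (352,215), rod tip (18,371), collar (128,463).
- **Side crop:** knob top (541,56), case corners (577,103) and (530,258), notch from (433,304) to (527,326), rod tip (705,505), handle end (455,524).

The wrist view is off to the side, with only the motor in it.

```bash
cat > h.py <<'E'
import numpy as np, cv2
from scipy.optimize import least_squares
from scipy.spatial.transform import Rotation as R
from station import status, read_camera, camera_model
np.set_printoptions(precision=4,suppress=True)
def proj(m,P,T=None):
    T=m["pose"] if T is None else T
    p=(np.atleast_2d(P)-T[:3,3])@T[:3,:3]
    return np.c_[m["cx"]+m["fx"]*p[:,0]/-p[:,2], m["cy"]-m["fy"]*p[:,1]/-p[:,2]]
def wristT():
    s=status.state(); w,x,y,z=s["eef_rot"]; T=np.eye(4)
    T[:3,:3]=R.from_quat([x,y,z,w]).as_matrix(); T[:3,3]=s["tool_pos"]; return T
def place(q,L):
    c,s=np.cos(q[2]),np.sin(q[2]); L=np.atleast_2d(L)
    return np.c_[q[0]+c*L[:,0]-s*L[:,1], q[1]+s*L[:,0]+c*L[:,1], L[:,2]]
def fit(obs,q0):
    "obs: list of (model,pose,localpts,pix)"
    f=lambda q: np.concatenate([(proj(m,place(q,L),T)-px).ravel() for m,T,L,px in obs])
    r=least_squares(f,q0,loss="soft_l1"); return r.x, r.fun.reshape(-1,2)
def ground(m,px,z,T=None):
    T=m["pose"] if T is None else T
    d=T[:3,:3]@np.array([(px[0]-m["cx"])/m["fx"],-(px[1]-m["cy"])/m["fy"],-1]); return T[:3,3]+d*(z-T[2,3])/d[2]
def tool(T,p): return T[:3,:3].T@(np.asarray(p)-T[:3,3])
E
python3 - <<'E'
from h import *
S,D=camera_model("scene"),camera_model("side")
cv=lambda pts,ox,oy,x,y: np.array([((a-ox+.5)/4-.5+x,(b-oy+.5)/4-.5+y) for a,b in pts])
L=np.array([[-29.5,0,174],[0,0,125],[-40,-50,99],[-160,50,99],[-10,85,100],[-50,85,100]])/1e3
ps=cv([(231,153),(244,238),(148,247),(200,88),(352,215),(318,178)],0,0,295,75)
L2=np.array([[-29.5,0,174],[-40,-50,99],[-40,50,99],[-10,85,100],[-50,85,100]])/1e3
pd=cv([(541,56),(577,103),(530,258),(433,304),(527,326)],400,0,350,228)
best=min((fit([(S,None,L,ps),(D,None,L2,pd)],[.45,.2,a]) for a in np.arange(-3,3,.7)),key=lambda r:(abs(r[1])).sum())
print("pump",best[0],np.degrees(best[0][2]),"\n",best[1])
Lr=np.array([[-100,0,70],[-6,0,70],[68,0,70]])/1e3
Lf=np.array([[-80,-35,10],[-80,35,10],[80,35,10],[80,-35,10]])/1e3
rs=cv([(18,371),(128,463),(215,533)],0,348,190,225); rd=cv([(705,505),(567,515),(455,524)],400,466,305,130)
best=min((fit([(S,None,Lr,rs),(D,None,Lr,rd)],[.5,-.1,a]) for a in np.arange(-3,3,.7)),key=lambda r:(abs(r[1])).sum())
print("rack",best[0],np.degrees(best[0][2]),"\n",best[1])
for n,m in (("scene",S),("side",D)):
    im=cv2.imread(f"pics/{n}0.png").astype(int); k=((im.min(2)>165)).astype(np.uint8)
    N,lab,st,c=cv2.connectedComponentsWithStats(k)
    t=(297,209) if n=="scene" else (353,221)
    l=lab[t[1],t[0]]; print("tile",st[l],c[l],ground(m,c[l],.008))
for n,a,m in (("teal",(304,153),S),("g1",(348,174),S),("g2",(387,165),S),("bottle",(390,230),S),("dish",(336,242),S)): print(n,ground(m,a,.05))
E
```

```text
pump [ 0.4721  0.1959 -0.2683] -15.373496734307823 
 [[-0.3277  0.142 ]
 [-0.0178  0.7774]
 [-1.0503  0.1228]
 [ 0.9818 -1.0807]
 [-0.4387  0.6249]
 [ 0.9849 -0.5255]
 [ 0.5099  0.3764]
 [-1.2363 -1.8757]
 [-1.4449  0.3421]
 [ 1.0346 -0.2715]
 [ 0.4362  0.7477]]
rack [ 0.5194 -0.233   0.2028] 11.621642817504783 
 [[-1.2339 -0.6848]
 [-0.636   0.3683]
 [ 1.1579  3.023 ]
 [ 0.7536  0.5043]
 [-0.034   0.9188]
 [-0.2107  0.996 ]]
tile [ 273  189   48   41 1063] [296.206  208.8514] [ 0.4937 -0.0128  0.008 ]
tile [ 330  205   47   33 1124] [352.5747 220.8568] [ 0.4928 -0.0106  0.008 ]
teal [0.3889 0.0943 0.05  ]
g1 [0.5141 0.1413 0.05  ]
g2 [0.5557 0.2408 0.05  ]
bottle [0.6993 0.1125 0.05  ]
dish [ 0.6438 -0.0081  0.05  ]
```

Call:
drive_tool --moves '[[[0,0,0,0,0,-0.05,-1],[0,0,0,-0.03,-0.03,-0.1,-1],[0,0,0,-0.06,-0.06,-0.1,-1],[0,0,0,-0.09,-0.09,-0.1,-1],[0,0,0,-0.12,-0.12,-0.1,-1],[0,0,0,-0.15,-0.15,-0.1,-1],[0,0,0,-0.18,-0.18,-0.1,-1],[0,0,0,-0.21,-0.21,-0.1,-1]]]'

```text
time: 0.95
tool_pos: [0.3226, 0.3642, 0.2997]
eef_rot: [0.0, 0.138, 0.99, -0.0]
ft_force: [1.2, -0.7, 0.0]
grip_width: 0.0856
gripper_force: 0.0
```

Call:
drive_tool --moves '[[[0,0,0,-0.04,-0.03,0,-1],[0,0,0,-0.08,-0.06,0,-1],[0,0,0,-0.12,-0.09,0,-1],[0,0,0,-0.16,-0.12,0,-1],[0,0,0,-0.16,-0.12,0,-1],[0,0,0,-0.16,-0.12,0,-1],[0,0,0,-0.16,-0.12,0,-1]]]'

```text
time: 1.65
tool_pos: [0.4428, 0.2073, 0.2998]
eef_rot: [-0.0, 0.138, 0.99, 0.0]
ft_force: [0.1, 1.1, 0.3]
grip_width: 0.0852
gripper_force: 0.0
```

Run:
```python
from h import *
print(status.state()); T=wristT(); cv2.imwrite("pics/w1.png",read_camera("wrist")[:,:,::-1])
W=camera_model("wrist"); TC=T@W["mount"]; np.save("w1.npy",TC)
q=[.4721,.1959,-.2683]
L=np.array([[-29.5,0,174],[-29.5,0,142],[0,0,125],[-40,-50,99],[-40,50,99],[-30,85,100],[-10,85,100],[-50,85,100]])/1e3
print(proj(W,place(q,L),TC))
```

```text
{'time': 1.65, 'joints': array([ 0.3278, -0.2829,  1.8678,  0.0004,  1.5572, -0.9671]), 'joint_vel': array([ 0.0224, -0.0046, -0.003 , -0.0028, -0.0003, -0.0018]), 'joint_torque': array([ -0.8624, -24.5722, -37.8439,  -0.033 ,  -0.0055,   0.0026]), 'tool_pos': array([0.4428, 0.2073, 0.2998]), 'eef_rot': array([-0.0003,  0.1375,  0.9905,  0.0001]), 'ft_force': array([0.0903, 1.1035, 0.3248]), 'wrist_torque': array([ 0.0333, -0.015 ,  0.0046]), 'gripper_force': 0.0, 'grip_width': 0.08521255840908583}
[[321.1799 180.0389]
 [321.4743 171.3881]
 [321.91   193.7028]
 [277.3863 153.166 ]
 [366.0408 152.4316]
 [396.7375 161.0776]
 [395.6644 178.0941]
 [397.8479 143.4677]]
```

View pics/w1.png

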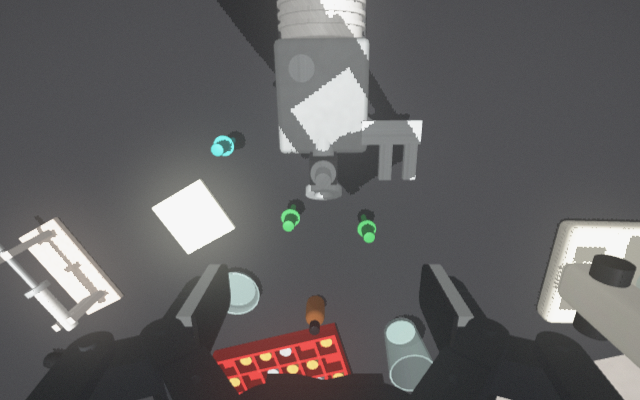

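The wrist view agrees with the fit: case corners at (279,152) and (368,152), pin at (322,173), slot at about (397,162). I'll enlarge it to refine the numbers.

Run:
```python
import cv2
im=cv2.imread("pics/w1.png")[125:215,270:430]
im=cv2.convertScaleAbs(im,alpha=1.6,beta=20)
cv2.imwrite("pics/w1c.png",cv2.resize(im,None,fx=5,fy=5,interpolation=cv2.INTER_CUBIC))
```

```text
(no output)
```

View pics/w1c.png

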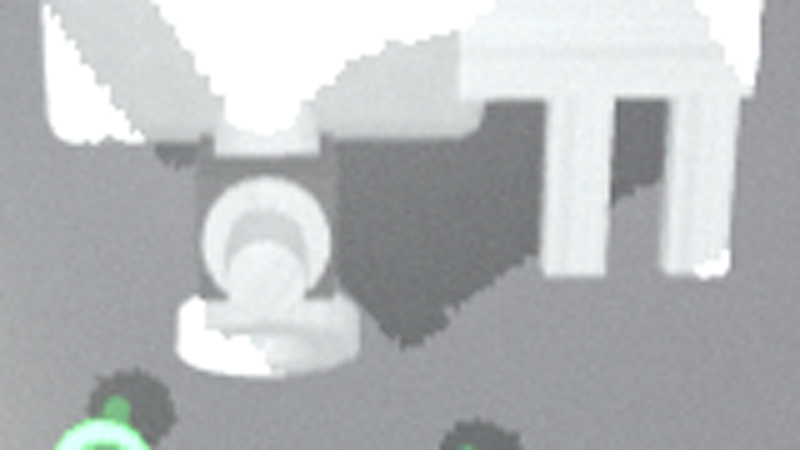

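Run:
```python
from h import *
W=camera_model("wrist"); TC=np.load("w1.npy")
L=np.array([[-29.5,0,174],[-29.5,0,146],[-40,-50,99],[-40,50,99],[-10,85,100],[-50,85,100]])/1e3
cv=lambda pts: np.array([((a+.5)/5-.5+270,(b+.5)/5-.5+125) for a,b in pts])
px=cv([(267,281),(267,240),(47,140),(483,137),(633,275),(640,98)])
q,r=fit([(W,TC,L,px)],[.472,.196,-.268]); print(q,r)
T=wristT()
pin,no=place(q,[[-.0295,0,.153],[-.03,.085,.153]])
print(pin,no,tool(T,pin),tool(T,no)); 
# pixel-implied pin itself
p=ground(W,px[0],.174,TC); print(p,tool(T,p))
p=ground(W,px[1],.146,TC); print(p,tool(T,p))
a,b=ground(W,px[4],.1,TC),ground(W,px[5],.1,TC);print((a+b)/2,tool(T,(a+b)/2), a-b)
```

```text
[ 0.4725  0.1966 -0.2778] [[-0.6469 -0.5406]
 [-0.4787 -0.0109]
 [-0.5744  0.3336]
 [ 0.8694  1.0357]
 [ 0.1856 -0.6505]
 [ 1.3343  0.1824]]
[0.4442 0.2047 0.153 ] [0.467  0.2866 0.153 ] [-0.0023 -0.0025  0.1469] [-0.002   0.0825  0.1469]
[0.4448 0.2051 0.174 ] [-0.0028 -0.0019  0.1259]
[0.4443 0.2052 0.146 ] [-0.0023 -0.002   0.1539]
[0.467  0.2857 0.1   ] [-0.0023  0.0817  0.1999] [ 0.0398 -0.0099  0.    ]
```

Call:
drive_tool --moves '[[[0,0,0,-0.0025,-0.002,0.04,-1],[0,0,0,-0.0025,-0.002,0.08,-1],[0,0,0,-0.0025,-0.002,0.12,-1],[0,0,0,-0.0025,-0.002,0.147,-1],[0,0,0,-0.0025,-0.002,0.147,0],[0,0,0,-0.0025,-0.002,0.147,1],[0,0,0,-0.0025,-0.002,0.147,1],[0,0,0,-0.0025,-0.002,0.147,1]]]'

```text
time: 2.5
tool_pos: [0.4466, 0.2049, 0.1556]
eef_rot: [0.002, 0.138, 0.99, 0.001]
ft_force: [-0.1, -0.4, 0.4]
grip_width: 0.0279
gripper_force: 0.0
```

Call:
drive_tool --moves '[[[0,0,0,0,0,0,1],[0,0,0,0,0,0,1],[0,0,0,0,0,0,1],[0,0,0,0,0,0,1]]]'

```text
time: 2.9
tool_pos: [0.4453, 0.204, 0.1531]
eef_rot: [0.0, 0.138, 0.99, 0.0]
ft_force: [0.3, -0.7, 0.2]
grip_width: -0.0001
gripper_force: 0.0
```

Run:
```python
from h import *
print(wristT()); im=read_camera("wrist")[:,:,::-1]; s=read_camera("side")[:,:,::-1]
c=np.vstack([cv2.resize(im[90:330,170:490],None,fx=1.25,fy=1.25),cv2.resize(s[215:340,330:490],(400,300))])
e=read_camera("scene")[:,:,::-1]; c=np.hstack([c,np.vstack([cv2.resize(e[75:165,290:410],(400,300)),np.zeros((300,400,3),np.uint8)])])
cv2.imwrite("pics/c3.png",c)
```

```text
[[-0.9619  0.2735  0.0002  0.4453]
 [ 0.2735  0.9619  0.      0.204 ]
 [-0.0002  0.0001 -1.      0.1531]
 [ 0.      0.      0.      1.    ]]
```

View pics/c3.png

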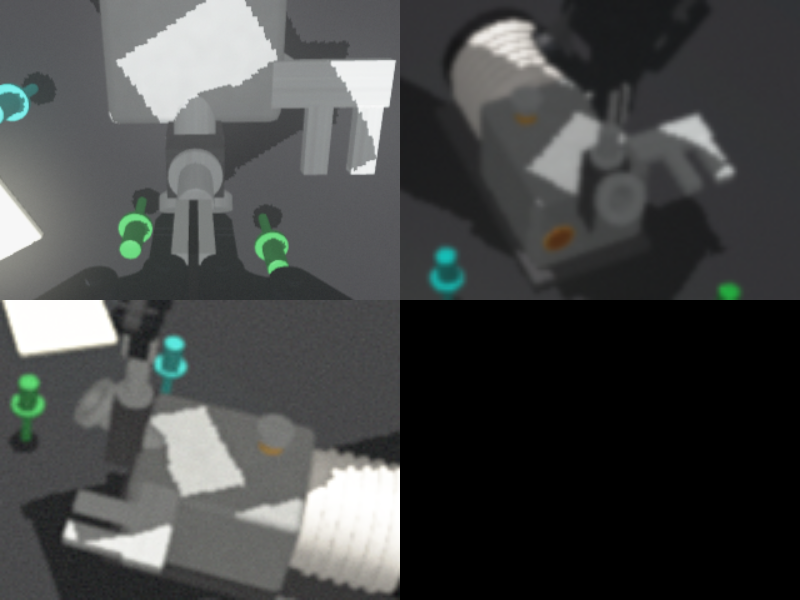

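Run:
```python
from h import *
S,D,W=[camera_model(n) for n in("scene","side","wrist")]
T=wristT();t=T[:3,3]
P=np.array([t,t+[0,0,.019],[.4444,.2049,.146],[.4444,.2049,.174]])
print((proj(S,P)-[290,75])*300/90+[400,0]); print((proj(D,P)-[330,215])*[2.5,2.4]+[0,300]); print((proj(W,P,T@W["mount"])-[170,90])*1.25)
```

```text
[[606.2182 147.9479]
 [608.2835 129.7773]
 [605.6338 153.2759]
 [608.6666 126.5979]]
[[133.2332 384.4406]
 [135.9071 366.9035]
 [133.5009 391.6772]
 [137.4582 365.9388]]
[[193.5169 184.7089]
 [193.5502 204.898 ]
 [194.8152 176.244 ]
 [195.0666 205.0778]]
```

Run:
```python
from h import *
im=read_camera("wrist")[:,:,::-1]; s=read_camera("side")[:,:,::-1]; e=read_camera("scene")[:,:,::-1]
z=lambda i,x,y,w,h,f: cv2.convertScaleAbs(cv2.resize(i[y:y+h,x:x+w],None,fx=f,fy=f,interpolation=cv2.INTER_CUBIC),alpha=1.7,beta=15)
c=np.zeros((600,800,3),np.uint8)
c[:600,:400]=z(im,275,200,100,150,4); c[:300,400:]=z(e,327,85,50,37,8)[:300,:400].repeat(1,0) if False else cv2.resize(z(e,327,85,56,42,7),(400,300)); c[300:,400:]=cv2.resize(z(s,358,215,56,42,7),(400,300))
cv2.imwrite("pics/c4.png",c)
```

```text
(no output)
```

View pics/c4.png

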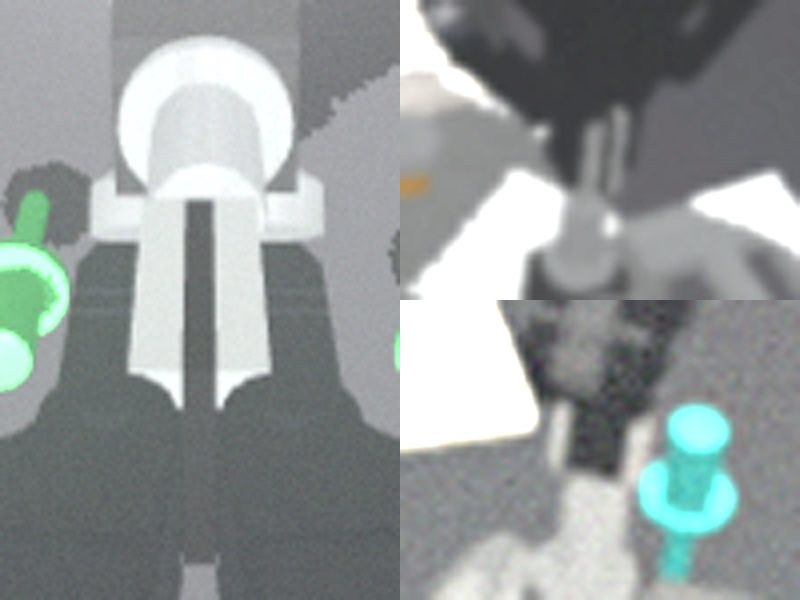

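The fingers have closed just above the knob. The tips (pad end at rows 249–293) sit about 30 mm short of the stated TCP, so I'll open, go down 30 mm and close again.

Call:
drive_tool --moves '[[[0,0,0,0,0,0,-0.2],[0,0,0,0,0,0,-0.2],[0,0,0,0,0,0,-0.2],[0,0,0,0,0,0,-0.2],[0,0,0,0.0005,0.0005,0.01,-0.2],[0,0,0,0.0005,0.0005,0.02,-0.2],[0,0,0,0.0005,0.0005,0.03,-0.2],[0,0,0,0.0005,0.0005,0.03,-0.2]]]'

```text
time: 4.0
tool_pos: [0.4432, 0.2042, 0.1202]
eef_rot: [-0.002, 0.138, 0.99, -0.001]
ft_force: [-0.1, -0.2, 0.5]
grip_width: 0.0513
gripper_force: 0.0
```

Call:
drive_tool --moves '[[[0,0,0,0,0,0,1],[0,0,0,0,0,0,1],[0,0,0,0,0,0,1],[0,0,0,0,0,0,1],[0,0,0,0,0,0,1],[0,0,0,0,0,0,1]]]'

```text
time: 4.6
tool_pos: [0.4454, 0.2049, 0.1237]
eef_rot: [0.001, 0.138, 0.99, 0.0]
ft_force: [0.4, 0.4, 3.2]
grip_width: 0.0135
gripper_force: 58.6
```

Call:
drive_tool --moves '[[[0,0,0,0,0,-0.01,1],[0,0,0,0,0,-0.025,1],[0,0,0,0,0,-0.04,1],[0,0,0,0,0,-0.06,1],[0,0,0,0,0,-0.06,1],[0,0,0,0,0.03,-0.06,1],[0,0,0,0,0.06,-0.06,1],[0,0,0,0,0.0845,-0.06,1]]]'

```text
time: 5.4
tool_pos: [0.4681, 0.287, 0.1829]
eef_rot: [-0.0, 0.138, 0.99, 0.0]
ft_force: [0.9, 0.2, -1.3]
grip_width: 0.0135
gripper_force: 58.7
```

Call:
drive_tool --moves '[[[0,0,0,0,0,0,1],[0,0,0,0,0,0,1],[0,0,0,0,0,0,1],[0,0,0,0,0,0,1],[0,0,0,0,0,0,1]]]'

```text
time: 5.9
tool_pos: [0.4679, 0.2853, 0.1831]
eef_rot: [0.0, 0.138, 0.99, -0.0]
ft_force: [-0.4, 0.2, -0.0]
grip_width: 0.0132
gripper_force: 58.8
```

Run:
```python
from h import *
s=status.state(); print(s["tool_pos"],s["ft_force"],s["grip_width"]); T=wristT(); im=read_camera("wrist")[:,:,::-1]
W=camera_model("wrist"); TC=T@W["mount"]; np.save("w2.npy",TC); cv2.imwrite("pics/w2.png",im)
q=[.4725,.1964,-.275]
print(tool(T,place(q,[[-.03,.085,.1]])[0]))
L=np.array([[-.01,.085,.1],[-.05,.085,.1]]); print(proj(W,place(q,L),TC))
print(proj(W,[T[:3,3]+[0,0,.0183],T[:3,3]-[0,0,.0237]],TC))
c=cv2.resize(im[110:310,220:420],(600,600),interpolation=cv2.INTER_CUBIC)
c=cv2.convertScaleAbs(c,alpha=1.6,beta=15); cv2.imwrite("pics/w2c.png",c)
```

```text
[0.4679 0.2853 0.1831] [-0.4408  0.2059 -0.0224] 0.013193642984829421
[0.0015 0.0006 0.0831]
[[325.5741 213.8562]
 [325.4605 166.3625]]
[[324.8425 253.2727]
 [324.7828 221.4295]]
```

View pics/w2c.png

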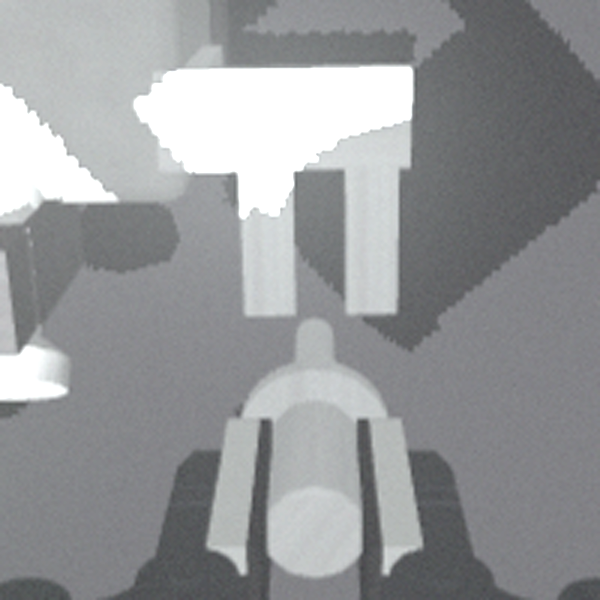

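The pin hangs upright in the gripper, shank tip at (315,325) in the crop. The slot runs from (320,168) to (320,315), so the pin needs about +1.2 mm in tool y before I lower it.

Call:
drive_tool --moves '[[[0,0,0,0.0015,0.0012,0.02,1],[0,0,0,0.0015,0.0012,0.04,1],[0,0,0,0.0015,0.0012,0.055,1],[0,0,0,0.0015,0.0012,0.065,1],[0,0,0,0.0015,0.0012,0.075,1],[0,0,0,0.0015,0.0012,0.085,1],[0,0,0,0.0015,0.0012,0.094,1],[0,0,0,0.0015,0.0012,0.094,1]]]'

```text
time: 6.75
tool_pos: [0.466, 0.2871, 0.0875]
eef_rot: [-0.001, 0.138, 0.99, -0.001]
ft_force: [0.6, 0.9, -1.4]
grip_width: 0.0134
gripper_force: 58.8
```

Call:
drive_tool --moves '[[[0,0,0,0,0,0.003,1],[0,0,0,0,0,0.006,1],[0,0,0,0,0,0.006,1],[0,0,0,0,0,0.006,1]]]'

```text
time: 7.15
tool_pos: [0.467, 0.2876, 0.0832]
eef_rot: [0.0, 0.138, 0.99, 0.0]
ft_force: [0.1, 0.1, -1.2]
grip_width: 0.0135
gripper_force: 58.8
```

Call:
drive_tool --moves '[[[0,0,0,0,0,0.0005,-0.3],[0,0,0,0,0,0,-0.3],[0,0,0,0,0,0,-0.3],[0,0,0,0,0,0,-0.3],[0,0,0,0,0,-0.03,-0.3],[0,0,0,0,0,-0.07,-0.3],[0,0,0,0,0,-0.12,-0.3],[0,0,0,0,0,-0.17,-0.3]]]'

```text
time: 7.95
tool_pos: [0.4664, 0.2873, 0.2543]
eef_rot: [-0.0, 0.138, 0.99, -0.0]
ft_force: [0.7, 0.8, 0.2]
grip_width: 0.0553
gripper_force: 0.0
```

Run:
```python
from h import *
s=status.state(); print(s["tool_pos"],s["ft_force"],s["grip_width"]); T=wristT(); im=read_camera("wrist")[:,:,::-1]
W=camera_model("wrist"); TC=T@W["mount"]; np.save("w3.npy",TC); cv2.imwrite("pics/w3.png",im)
q=[.4725,.1964,-.275]
n=place(q,[[-.03,.085,.1]])[0]; print(n,proj(W,[n,n+[0,0,.004],n+[0,0,.032]],TC))
# rack target: rod axis direction and grasp point (x=38 of rod -> rack x 28)
for r in ([.5194,-.233,.2028],): print(place(r,[[.028,0,.07]]))
```

```text
[0.4664 0.2873 0.2543] [0.7305 0.7731 0.201 ] 0.05526090569636183
[0.4667 0.2864 0.1   ] [[324.01   171.128 ]
 [324.0014 172.132 ]
 [323.9358 179.8533]]
[[ 0.5468 -0.2274  0.07  ]]
```

Call:
drive_tool --moves '[[[0,0,-4,-0.02,-0.04,-0.05,-0.3],[0,0,-8,-0.04,-0.08,-0.05,-0.3],[0,0,-12,-0.06,-0.12,-0.05,-0.3],[0,0,-16,-0.08,-0.16,-0.05,-0.3],[0,0,-20,-0.1,-0.2,-0.05,-0.3],[0,0,-24,-0.12,-0.24,-0.05,-0.3],[0,0,-27.5,-0.14,-0.28,-0.05,-0.3],[0,0,-27.5,-0.15,-0.31,-0.05,-0.3]]]'

```text
time: 8.8
tool_pos: [0.5267, -0.0542, 0.3028]
eef_rot: [0.0, -0.101, 0.995, -0.0]
ft_force: [0.4, -0.3, -0.1]
grip_width: 0.0557
gripper_force: 0.0
```

Run:
```python
from h import *
T=wristT(); print(T); print(tool(T,[.5468,-.2274,.27]))
```

```text
[[-0.9796 -0.2011  0.0002  0.5267]
 [-0.2011  0.9796 -0.0004 -0.0542]
 [-0.0001 -0.0005 -1.      0.3028]
 [ 0.      0.      0.      1.    ]]
[ 0.0151 -0.1737  0.0328]
```

Call:
drive_tool --moves '[[[0,0,0,0.004,-0.045,0.01,-0.3],[0,0,0,0.008,-0.09,0.02,-0.3],[0,0,0,0.012,-0.135,0.03,-0.3],[0,0,0,0.015,-0.174,0.03,-0.3],[0,0,0,0.015,-0.174,0.03,-0.3],[0,0,0,0.015,-0.174,0.03,-0.3]]]'

```text
time: 9.4
tool_pos: [0.5467, -0.2256, 0.2726]
eef_rot: [-0.0, -0.101, 0.995, 0.0]
ft_force: [0.8, 0.9, 0.4]
grip_width: 0.0552
gripper_force: 0.0
```

Run:
```python
from h import *
T=wristT(); print(T[:3,3]); im=read_camera("wrist")[:,:,::-1]
W=camera_model("wrist"); TC=T@W["mount"]; np.save("w4.npy",TC); cv2.imwrite("pics/w4.png",im)
L=np.array([[-100,0,70],[-10,0,70],[-2,0,70],[68,0,70]])/1e3
print(proj(W,place([.5194,-.233,.2028],L),TC))
c=np.zeros((600,800,3),np.uint8)
c[:,:480]=cv2.resize(im[80:280,240:400],(480,600),interpolation=cv2.INTER_CUBIC)
w3=cv2.imread("pics/w3.png"); c[:320,480:]=cv2.resize(w3[130:210,285:365],(320,320),interpolation=cv2.INTER_CUBIC)
d=read_camera("side")[:,:,::-1]; c[322:600,480:]=cv2.resize(d[255:325,340:420],(320,278),interpolation=cv2.INTER_CUBIC)
cv2.imwrite("pics/c5.png",c)
```

```text
[ 0.5467 -0.2256  0.2726]
[[322.7922  36.3662]
 [323.0841 126.2198]
 [323.1079 133.5232]
 [323.3022 193.3249]]
```

View pics/c5.png

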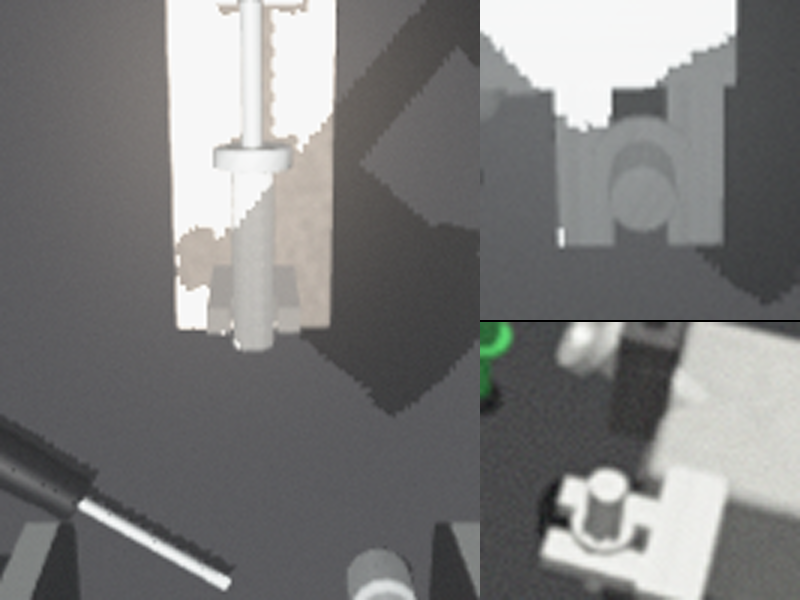

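The pin sits upright in the notch, its flange seated on both tines. The rod's axis is at crop column 251 and its handle end at row 345, which puts it about 0.6 mm and 1.3 mm from my fit. I'm going down to the handle now.

Call:
drive_tool --moves '[[[0,0,0,-0.001,-0.0012,0.04,-0.3],[0,0,0,-0.001,-0.0012,0.08,-0.3],[0,0,0,-0.001,-0.0012,0.12,-0.3],[0,0,0,-0.001,-0.0012,0.16,-0.3],[0,0,0,-0.001,-0.0012,0.2,-0.3],[0,0,0,-0.001,-0.0012,0.235,-0.3],[0,0,0,-0.001,-0.0012,0.252,-0.3],[0,0,0,-0.001,-0.0012,0.252,-0.3]]]'

```text
time: 10.3
tool_pos: [0.5463, -0.224, 0.0185]
eef_rot: [-0.002, -0.102, 0.995, 0.001]
ft_force: [-1.4, -0.1, -0.5]
grip_width: 0.0555
gripper_force: 0.0
```

Call:
drive_tool --moves '[[[0,0,0,0,0,0,-0.3],[0,0,0,0,0,0,1],[0,0,0,0,0,0,1],[0,0,0,0,0,0,1],[0,0,0,0,0,0,1],[0,0,0,0,0,0,1],[0,0,0,0,0,0,1],[0,0,0,0,0,0,1]]]'

```text
time: 11.1
tool_pos: [0.5493, -0.2267, 0.023]
eef_rot: [0.001, -0.101, 0.995, -0.001]
ft_force: [-2.1, 0.7, 6.6]
grip_width: 0.0139
gripper_force: 58.5
```

Call:
drive_tool --moves '[[[0,0,0,0,0,-0.01,1],[0,0,0,0,0,-0.03,1],[0,0,0,0,0,-0.06,1],[0,0,0,0,0,-0.1,1],[0,0,0,0,0,-0.15,1],[0,0,0,0,0,-0.2,1],[0,0,0,0,0,-0.23,1],[0,0,0,0,0,-0.23,1]]]'

```text
time: 11.9
tool_pos: [0.5505, -0.2274, 0.2585]
eef_rot: [0.005, -0.101, 0.995, -0.003]
ft_force: [0.9, -0.1, -0.7]
grip_width: 0.0139
gripper_force: 58.6
```

Run:
```python
from h import *
T=wristT(); s=status.state(); print(T[:3,3],s["ft_force"],s["grip_width"]); im=read_camera("wrist")[:,:,::-1]; cv2.imwrite("pics/w5.png",im)
W=camera_model("wrist")
# model: in tool frame rod pts x = xs (+ toward tip), z=-h
for h in (.04,.05,.06):
    P=np.array([[.128,0,-h],[.038,0,-h],[.030,0,-h],[.038,.015,-h],[.0,0,-h],[-.04,0,-h]])
    print(h,proj(W,P,W["mount"]).round(1).tolist())
g=im.min(2).astype(int)
for v in range(2,330,12): print(v,''.join('%4d'%g[v,u] for u in range(284,364,4)))
```

```text
[ 0.5505 -0.2274  0.2585] [ 0.9189 -0.1475 -0.6962] 0.013949584978384062
0.04 [[325.3, -58.6], [325.3, 197.8], [325.3, 215.5], [361.1, 197.8], [325.3, 276.5], [325.3, 346.7]]
0.05 [[325.4, -71.7], [325.3, 206.1], [325.3, 224.9], [363.7, 206.1], [325.3, 289.3], [325.3, 362.6]]
0.06 [[325.5, -87.5], [325.4, 215.7], [325.4, 235.7], [366.7, 215.7], [325.4, 303.9], [325.4, 380.7]]
2   88  89  87  90  94  89  89 124 217 237 247 231 213 104  89  88  90  88  89  88
14   92  90  90  93  92  95  92 118 218 238 247 233 213 103  92  88  92  91  90  89
26   94  93  96  95  95  95  95 105 124 137 163 131 116  93  97  93  94  95  93  92
38   96  97  98  99 101 102 101 121 219 238 247 234 215 103 100  99  98  99  96  94
50   98 101 102 103 105 104 109 116 220 238 247 235 216 104 106 103 106 102 102  98
62  102 104 108 108 247 247 247 247 214 202 245 218 206 247 247 242 166 239 243 104
74  108 107 110 113 247 247 247 247 222 240 247 237 219 247 247 177 171 247 206 107
86  111 111 113 116 247 247 247 246 223 240 247 238 219 247 247 173 171 247 231 113
98  114 114 115 120 247 247 247 247 223 240 247 23
[... 948 characters left out ...]
 135 131 110  93  93
242   92  92  94  92  93  99 162 169 176 176 174 176 174 170 167 116  93  90  92  92
254  144  66  65 125 129 129 160 167 177 176 174 174 173 167 165 131 128 127  91  92
266   57  60  86 128 127  95 150 167 175 177 174 176 175 169 161  68 130 128 122  61
278   59  62 128 128 129  58 117 167 178 176 176 180 182 167 157  62 127 127 128  64
290   56 101 126 127 124  57 101 170 174 174 174 178 181 165 152  59 129 127 128 120
302   56  58  59  61  67  62  91 170 171 167 168 169 176 168 150  62  69  58  61  60
314   56  57  58  59  57  62  95 171 169 166 172 171 171 165 148  63  59  58  58  58
326   54  56  59  55  56  59 153 168 169 174 174 172 167 166 160  61  55  57  59  57
```

Run:
```python
from h import *
T=wristT(); im=cv2.imread("pics/w5.png").min(2).astype(int)
print(im[180:262,322:327].mean(1).round().astype(int).tolist())
W=camera_model("wrist")
def edges(v):
    r=im[v-3:v+4].mean(0); g=np.gradient(r); a=310+np.argmax(g[300:318])-10; b=330+np.argmin(g[330:345]); return r[305:345:1].round().astype(int).tolist()
print(edges(8)); print(edges(45))
for h,p in ((.052,0),(.052,5),(.052,-5)):
    t=np.radians(p); P=lambda x,r=0:[x*np.cos(t),0,-h-x*np.sin(t)-r]
    Q=np.array([P(.038,.015),P(.030,.015),P(.038,-.015),P(.12)]); print(p,proj(W,Q,W["mount"]).round(1).tolist())
for n in ("scene","side"):
    m=camera_model(n); c=read_camera(n)[:,:,::-1]; cv2.imwrite(f"pics/{n}5.png",c)
    for p in (0,5,-5):
        t=np.radians(p); Q=[T[:3,:3]@[x*np.cos(t),0,-.052-x*np.sin(t)]+T[:3,3] for x in (.128,.08,.034,-.04)]
        print(n,p,proj(m,Q).round(1).tolist())
    Q=proj(m,[T[:3,:3]@[.128,0,-.052]+T[:3,3]])[0].round().astype(int)
    g=c.astype(int).min(2)[Q[1]-16:Q[1]+17,Q[0]-22:Q[0]+23]
    print(Q); print('\n'.join(''.join('%4d'%x for x in r[::2]) for r in g[::2]))
```

```text
[150, 150, 151, 150, 150, 149, 150, 149, 149, 148, 148, 148, 148, 147, 148, 147, 148, 147, 147, 147, 147, 146, 146, 145, 145, 140, 133, 130, 129, 129, 129, 130, 128, 128, 128, 129, 138, 145, 144, 142, 141, 142, 141, 141, 143, 142, 142, 142, 141, 141, 140, 139, 137, 138, 138, 151, 169, 174, 174, 175, 175, 175, 174, 174, 175, 175, 173, 173, 176, 177, 177, 177, 175, 174, 174, 174, 174, 175, 174, 175, 175, 172]
[92, 91, 91, 91, 92, 91, 94, 121, 180, 199, 212, 217, 223, 227, 232, 237, 241, 244, 246, 247, 245, 240, 236, 232, 228, 224, 219, 213, 202, 186, 160, 104, 91, 91, 91, 91, 90, 91, 91, 91]
[104, 104, 104, 104, 105, 105, 105, 122, 180, 198, 213, 220, 225, 230, 234, 238, 242, 245, 247, 247, 246, 242, 237, 234, 231, 226, 222, 216, 204, 188, 159, 108, 104, 104, 104, 103, 103, 102, 103, 102]
0 [[325.5, 223.4], [325.4, 244.3], [325.3, 195.5], [325.4, -43.0]]
5 [[325.5, 227.7], [325.5, 248.1], [325.3, 198.3], [325.5, -54.4]]
-5 [[325.4, 220.0], [325.4, 241.3], [325.3, 193.4], [325.3, -30.3]]
scene 0 [[159.8, 169.1], [177.2, 183.2], [194.6, 197.3], [224.3, 221.4]]
scene 5 [[157.9, 165.4], [1
[... 2806 characters left out ...]
2 121  29  35  26  23  24  32  21  29  30  38  22
 202 194 180 161 178 153 149 157 132 141 130  91  19  31  16  29  29  27  30  29  22  28  37
  98  95  81  69  66  64  48  51  39  45  38  33  35  29  21  29  36  29  32  25  25  28  31
  33  28  32  35  29  34  43  47  35  41  36  29  39  37  37  39  38  38  39  31  41  30  31
  57  57  53  51  55  55  55  62  60  57  57  57  58  55  39  37  34  41  42  36  47  37  39
  70  69  67  70  73  72  70  69  70  71  69  76  72  68  69  67  68  69  73  60  63  69  70
  81  73  76  63  70  73  71  71  73  71  68  62  65  71  69  68  69  71  67  67  70  67  66
 241 238 239 192  82  70  68  66  69  72  69  74  66  69  71  68  69  73  73  69  67  66  73
```

```bash
cat >> h.py <<'E'
M=np.array([.4723,.1963,.125]); psi=-.272
def tubepose(s,x0=.040,h=.051,M=M,psi=psi):
    e=np.radians(35); a=np.array([np.cos(e)*np.cos(psi),np.cos(e)*np.sin(psi),np.sin(e)])
    y=np.array([-np.sin(psi),np.cos(psi),0]); x=-a; z=np.cross(x,y)
    T=np.eye(4); T[:3,:3]=np.c_[x,y,z]; T[:3,3]=M+s*a+x0*a+h*z; return T
def delta(T,G):
    D=np.linalg.inv(T)@G; return np.degrees(R.from_matrix(D[:3,:3]).as_rotvec()).round(2), D[:3,3].round(4)
E
python3 - <<'E'
from h import *
G=tubepose(.13); print(G); print(delta(wristT(),G))
E
```

```text
[[-0.789   0.2687  0.5525  0.6346]
 [ 0.2201  0.9632 -0.1541  0.151 ]
 [-0.5736  0.     -0.8192  0.1807]
 [ 0.      0.      0.      1.    ]]
(array([  8.37, -34.47,  26.34]), array([-0.1617,  0.3513,  0.0688]))
```

Call:
drive_tool --moves '[[[1.05,-4.3,3.3,-0.02,0.044,0,1],[2.1,-8.6,6.6,-0.04,0.088,0,1],[3.15,-12.9,9.9,-0.06,0.132,0.01,1],[4.2,-17.2,13.2,-0.08,0.176,0.02,1],[5.25,-21.5,16.5,-0.1,0.22,0.03,1],[6.3,-25.8,19.8,-0.12,0.264,0.045,1],[7.35,-30.1,23.1,-0.14,0.308,0.06,1],[8.4,-34.5,26.3,-0.162,0.351,0.069,1]]]'

```text
time: 12.85
tool_pos: [0.6279, 0.1297, 0.1807]
eef_rot: [0.285, 0.121, 0.95, -0.043]
ft_force: [0.3, -0.7, -1.1]
grip_width: 0.0139
gripper_force: 58.7
```

Call:
drive_tool --moves '[[[0,0,0,0,0,0,1],[0,0,0,0,0,0,1],[0,0,0,0,0,0,1],[0,0,0,0,0,0,1],[0,0,0,0,0,0,1]]]'

```text
time: 13.35
tool_pos: [0.6311, 0.1266, 0.1866]
eef_rot: [0.287, 0.122, 0.949, -0.042]
ft_force: [-0.9, -0.4, -0.2]
grip_width: 0.0139
gripper_force: 58.9
```

Run:
```python
from h import *
T=wristT(); s=status.state(); print(T[:3,3],s["joints"],s["ft_force"],s["grip_width"]); print(delta(T,tubepose(.13)))
im=read_camera("wrist")[:,:,::-1]; cv2.imwrite("pics/w6.png",im)
W=camera_model("wrist"); TC=T@W["mount"]
G=tubepose(.13); a=-G[:3,0]; th=np.linspace(0,2*np.pi,8,endpoint=False)
tip=np.array([.130,0,-.051]); print("tip",proj(W,[tip,[.06,0,-.051],[.04,0,-.051]],W["mount"]),"mouth",proj(W,[M],TC),"rim",proj(W,[M+.02*(np.cos(t)*G[:3,1]+np.sin(t)*G[:3,2]) for t in th],TC).round(1).tolist())
for n in ("scene","side"):
    m=camera_model(n); cv2.imwrite(f"pics/{n}6.png",read_camera(n)[:,:,::-1]); print(n,proj(m,np.array([T[:3,:3]@[x,0,-.051]+T[:3,3] for x in (.13,.08,.036,-.038)]+[M])).round(1).tolist())
```

```text
[0.6311 0.1266 0.1866] [ 0.2465 -0.168   2.0488 -0.4049  0.7783 -0.8478] [-0.8627 -0.3799 -0.2327] 0.013896720024503989
(array([-0.08, -1.28,  0.95]), array([0.0055, 0.0246, 0.0031]))
tip [[325.0138 -79.1842]
 [324.9503 152.2897]
 [324.9362 203.4525]] mouth [[ 425.0113 -274.9214]] rim [[498.1, -273.4], [457.2, -227.1], [407.8, -211.9], [367.1, -228.9], [351.9, -276.4], [381.6, -339.3], [451.3, -371.0], [502.8, -336.8]]
scene [[353.4, 139.6], [362.7, 144.4], [371.6, 149.0], [388.5, 157.8], [355.8, 134.9]]
side [[352.7, 229.6], [331.2, 213.8], [311.9, 199.5], [278.5, 175.0], [366.6, 256.5]]
```

Call:
drive_tool --moves '[[[0,-0.6,0.5,0.003,0.012,0.0015,1],[0,-1.3,0.95,0.0055,0.0246,0.003,1],[0,-1.3,0.95,0.0055,0.0246,0.003,1],[0,-1.3,0.95,0.0055,0.0246,0.003,1],[0,-1.3,0.95,0.0055,0.0246,0.003,1]]]'

```text
time: 14.0
tool_pos: [0.6342, 0.152, 0.1805]
eef_rot: [0.298, 0.129, 0.945, -0.041]
ft_force: [0.2, 0.3, -0.3]
grip_width: 0.0141
gripper_force: 58.9
```

Run:
```python
from h import *
T=wristT(); s=status.state(); print(T[:3,3],s["ft_force"]); print(delta(T,tubepose(.13)))
for n in ("scene","side"):
    m=camera_model(n); c=read_camera(n)[:,:,::-1]; cv2.imwrite(f"pics/{n}7.png",c)
    P=proj(m,np.array([T[:3,:3]@[x,0,-.051]+T[:3,3] for x in (.13,.08,.036,-.038)]+[M])); print(n,P.round(1).tolist())
    Q=P[0].round().astype(int); x0,y0=Q[0]-18,Q[1]-14; print(x0,y0)
    g=c.astype(int).min(2)[y0:y0+29,x0:x0+40]
    print('\n'.join('%d'%(y0+i)+''.join('%4d'%x for x in r[::2]) for i,r in enumerate(g) if i%2==0))
```

```text
[0.6342 0.152  0.1805] [ 0.1678  0.2896 -0.3224]
(array([-0.05, -0.01,  0.09]), array([-0.0006, -0.0008,  0.0002]))
scene [[362.6, 137.8], [371.8, 142.1], [380.7, 146.3], [397.4, 154.1], [355.8, 134.9]]
345 124
124  47  37  40  40  37  55  61  42  42  59  78  69  62  49  28  29  34  32  35  36
126  40  36  39  41  48  45  38  37  38  40  62  76  54  65  36  26  29  30  37  37
128  39  36  40  70  85  75  38  35  38  38  40  49  53  56  38  26  25  27  36  34
130  37  38  63  85  89  83  61  35  35  38  37  39  48  53  39  24  26  27  35  36
132  37  40  75  90  84  76  73  54  31  34  37  37  40  49  46  27  26  28  33  32
134  37  44  81  89  83  80  78  79  59  29  35  38  38  40  45  26  25  26  27  28
136  37  43  81  90  81  80  83  87  87  48  28  34  37  37  36  28  27  28  34  35
138  37  41  71  88  87  85  87  89  86  70  44  30  35  37  37  37  35  32  35  36
140  41  41  65  80  90  90  89  86  72  66  68  50  29  36  37  37  36  33  35  37
142  54  45  64  67  75  78  78  69  60  35  44  60  51  40  38  38  35  35  34  36
144  64  56  67  67  66  66  66  66  56  34  28  
[... 1024 characters left out ...]
  72  73  76  74  73  73  75
244  75  74  75  66  77  70  78 109 106  76  75  76  73  69  73  76  75  69  75  77
246  74  72  72  75  81  85  72  72  74  73  72  72  73  71  73  82  68  74  70  73
248  72  72  70  88  94  98  89  76  72  75  74  73  70  74  73  72  72  76  76  95
250  74  70  75  79  96  94  87  73  72  72  74  71  72  76  71  76  73  85 103 111
252  71  74  73  47  58  72  54  72  72  71  73  74  73  73  72  76  78 102 121 106
254  74  73  81  51  46  49  51  81  73  72  73  71  73  69  72  79 105 125 128 114
256  73  74  87  48  47  49  61  92  78  71  72  70  72  78  70  94 119 128 128 110
258  69  77  71  45  43  43  62  92  78  74  74  74  71  71  83 103 121 128 117 122
```

Call:
drive_tool --moves '[[[0,0,0,0.01,0,-0.001,1],[0,0,0,0.02,0,-0.001,1],[0,0,0,0.03,0,-0.001,1],[0,0,0,0.04,0,-0.001,1],[0,0,0,0.05,0,-0.001,1],[0,0,0,0.055,0,-0.001,1],[0,0,0,0.06,0,-0.001,1],[0,0,0,0.06,0,-0.001,1]]]'

```text
time: 14.9
tool_pos: [0.5856, 0.1659, 0.1461]
eef_rot: [0.297, 0.128, 0.945, -0.041]
ft_force: [0.0, 0.7, -0.7]
grip_width: 0.0137
gripper_force: 58.9
```

Run:
```python
from h import *
T=wristT(); s=status.state(); print(T[:3,3],s["ft_force"]@T[:3,:3],s["wrist_torque"]@T[:3,:3]); print(delta(T,tubepose(.07)))
```

```text
[0.5856 0.1659 0.1461] [0.5264 0.6989 0.4868] [-0.0396  0.3196  0.0316]
(array([-0.03, -0.05,  0.14]), array([-0.0018, -0.0011,  0.001 ]))
```

Call:
drive_tool --moves '[[[0,0,0,0.01,0,0,1],[0,0,0,0.02,0,0,1],[0,0,0,0.03,0,0,1],[0,0,0,0.04,0,0,1],[0,0,0,0.045,0,0,1],[0,0,0,0.05,0,0,1],[0,0,0,0.05,0,0,1]]]'

```text
time: 15.6
tool_pos: [0.5461, 0.1767, 0.1174]
eef_rot: [0.297, 0.128, 0.945, -0.041]
ft_force: [-0.1, -0.6, -1.0]
grip_width: 0.0137
gripper_force: 58.9
```

Run:
```python
from h import *
T=wristT(); s=status.state(); print(T[:3,3],s["ft_force"]@T[:3,:3],s["wrist_torque"]@T[:3,:3]); print(delta(T,tubepose(0)))
im=read_camera("wrist")[:,:,::-1]; cv2.imwrite("pics/w8.png",im)
W=camera_model("wrist"); TC=T@W["mount"]; G=tubepose(0)
print(proj(W,[M,M-.02*G[:3,2]],TC), proj(W,[[.04,0,-.066],[.032,0,-.066]],W["mount"]))
g=im.min(2).astype(int); print(g[60:262:1,322:328].mean(1).round().astype(int).tolist())
```

```text
[0.5461 0.1767 0.1174] [ 0.5313 -0.5887  0.8267] [0.0119 0.3559 0.0425]
(array([-0.04, -0.05,  0.15]), array([ 0.0181, -0.0009,  0.001 ]))
[[322.7429 156.6194]
 [322.3563 169.8258]] [[324.9839 218.3715]
 [324.9765 239.3814]]
[51, 50, 51, 49, 51, 52, 51, 50, 50, 50, 49, 49, 48, 48, 50, 50, 51, 50, 50, 51, 50, 49, 50, 50, 50, 50, 50, 51, 48, 48, 48, 48, 48, 49, 50, 48, 49, 47, 46, 47, 47, 48, 46, 48, 49, 49, 49, 48, 49, 48, 48, 48, 48, 49, 48, 48, 49, 50, 48, 48, 50, 48, 49, 50, 50, 50, 50, 48, 49, 49, 49, 48, 48, 50, 50, 50, 50, 52, 52, 51, 52, 55, 56, 56, 54, 52, 50, 50, 49, 49, 48, 48, 50, 53, 52, 50, 51, 48, 50, 51, 65, 89, 95, 95, 95, 96, 96, 96, 95, 96, 96, 98, 98, 98, 98, 98, 98, 98, 98, 98, 98, 98, 98, 98, 99, 99, 97, 98, 98, 98, 99, 98, 99, 98, 98, 99, 99, 98, 99, 99, 99, 99, 99, 99, 98, 96, 90, 88, 88, 88, 88, 88, 88, 89, 88, 90, 96, 101, 100, 100, 100, 100, 99, 101, 100, 100, 100, 100, 100, 99, 99, 98, 98, 98, 98, 108, 120, 124, 124, 123, 125, 127, 156, 193, 202, 202, 192, 193, 200, 227, 234, 234, 232, 232, 232, 232, 232, 232, 231, 232, 231, 214]
```

Call:
drive_tool --moves '[[[0,0,0,0.006,0,0,1],[0,0,0,0.012,0,0,1],[0,0,0,0.014,0,0,1],[0,0,0,0.014,0,0,1]]]'

```text
time: 16.05
tool_pos: [0.5351, 0.1797, 0.1094]
eef_rot: [0.297, 0.128, 0.945, -0.041]
ft_force: [0.3, -1.1, -0.7]
grip_width: 0.014
gripper_force: 58.9
```

Call:
drive_tool --moves '[[[0,0,0,0.001,0,0,1],[0,0,0,0.002,0,0,1],[0,0,0,0.003,0,0,1],[0,0,0,0.003,0,0,1]]]'

```text
time: 16.45
tool_pos: [0.5332, 0.1803, 0.1081]
eef_rot: [0.298, 0.128, 0.945, -0.041]
ft_force: [0.4, -0.5, -0.9]
grip_width: 0.0142
gripper_force: 58.9
```

Run:
```python
from h import *
T=wristT(); s=status.state(); print(T[:3,3],s["ft_force"]@T[:3,:3],s["wrist_torque"]@T[:3,:3]); print(delta(T,tubepose(0)))
```

```text
[0.5332 0.1803 0.1081] [ 0.064  -0.3791  1.0106] [-0.0416  0.36    0.007 ]
(array([-0.03, -0.02,  0.11]), array([ 0.0019, -0.001 ,  0.0011]))
```

No contact yet, so I'll keep on in small steps.

Call:
drive_tool --moves '[[[0,0,0,0.001,0,0,1],[0,0,0,0.002,0,0,1],[0,0,0,0.003,0,0,1],[0,0,0,0.003,0,0,1]]]'

```text
time: 16.85
tool_pos: [0.531, 0.181, 0.1067]
eef_rot: [0.298, 0.128, 0.945, -0.041]
ft_force: [1.3, -1.4, -0.7]
grip_width: 0.0139
gripper_force: 58.9
```

Call:
drive_tool --moves '[[[0,0,0,0.001,0,0,1],[0,0,0,0.002,0,0,1],[0,0,0,0.002,0,0,1]]]'

```text
time: 17.15
tool_pos: [0.5308, 0.1813, 0.1071]
eef_rot: [0.299, 0.128, 0.945, -0.041]
ft_force: [6.4, -2.8, 0.0]
grip_width: 0.0141
gripper_force: 58.6
```

Run:
```python
from h import *
T=wristT(); s=status.state(); print(T[:3,3],s["ft_force"]@T[:3,:3],s["wrist_torque"]@T[:3,:3]); print(delta(T,tubepose(0)))
im=read_camera("wrist")[:,:,::-1]; cv2.imwrite("pics/w9.png",im)
g=im.min(2).astype(int); print(g[140:262:1,322:328].mean(1).round().astype(int).tolist())
print(g[140:262:1,295:300].mean(1).round().astype(int).tolist())
```

```text
[0.5308 0.1813 0.1071] [-5.6308 -1.0352  3.9709] [ 0.2325 -0.6291 -0.0842]
(array([0.01, 0.18, 0.14]), array([-0.0008, -0.0013,  0.0017]))
[54, 54, 53, 52, 53, 53, 54, 53, 53, 54, 55, 54, 53, 52, 53, 53, 53, 53, 54, 53, 54, 53, 52, 53, 51, 52, 52, 53, 52, 52, 51, 52, 52, 51, 51, 52, 52, 52, 53, 54, 53, 53, 53, 53, 54, 53, 54, 54, 53, 53, 54, 52, 53, 51, 53, 54, 55, 55, 55, 56, 58, 57, 58, 58, 58, 58, 58, 56, 53, 54, 55, 54, 56, 57, 56, 56, 56, 57, 87, 101, 102, 101, 102, 102, 103, 104, 104, 104, 103, 103, 102, 102, 102, 102, 101, 118, 128, 130, 130, 131, 129, 133, 161, 183, 188, 188, 178, 182, 190, 218, 235, 238, 236, 236, 236, 236, 236, 236, 236, 236, 236, 222]
[53, 52, 54, 54, 53, 52, 52, 52, 54, 53, 52, 53, 53, 53, 53, 54, 52, 54, 52, 52, 53, 53, 52, 53, 52, 52, 51, 51, 52, 53, 52, 52, 50, 50, 50, 52, 53, 53, 53, 52, 53, 53, 52, 51, 49, 51, 49, 51, 50, 51, 51, 51, 50, 51, 50, 51, 52, 52, 52, 52, 53, 54, 54, 55, 55, 54, 55, 54, 54, 52, 54, 55, 55, 55, 56, 56, 55, 56, 86, 100, 99, 99, 100, 100, 98, 99, 99, 98, 98, 94, 81, 68, 64, 65, 63, 64, 62, 62, 64, 63, 62, 63, 63, 63, 62, 64, 63, 62, 63, 80, 91, 95, 95, 98, 97, 97, 98, 97, 98, 98, 97, 99]
```

Call:
drive_tool --moves '[[[0,0,0,0.001,0,0,1],[0,0,0,0.002,0,0,1],[0,0,0,0.002,0,0,1],[0,0,0,0.002,0,0,1]]]'

```text
time: 17.6
tool_pos: [0.5307, 0.1817, 0.1075]
eef_rot: [0.301, 0.128, 0.944, -0.041]
ft_force: [10.0, -6.0, 1.6]
grip_width: 0.0142
gripper_force: 58.5
```

Run:
```python
from h import *
T=wristT(); s=status.state(); print(T[:3,3],s["ft_force"]@T[:3,:3],s["wrist_torque"]@T[:3,:3]); print(delta(T,tubepose(0)))
```

```text
[0.5307 0.1817 0.1075] [-10.0517  -3.1813   5.1903] [ 0.3651 -1.3628 -0.0772]
(array([0.05, 0.36, 0.15]), array([-0.0007, -0.0016,  0.0022]))
```

The rod is solidly stopped at the expected depth with 10 N, so the collar is on the mouth. Drawing it out along the tube.

Call:
drive_tool --moves '[[[0,0,0,-0.01,0,0,1],[0,0,0,-0.03,0,0,1],[0,0,0,-0.05,0,0,1],[0,0,0,-0.07,0,0,1],[0,0,0,-0.09,0,0,1],[0,0,0,-0.11,0,0,1],[0,0,0,-0.13,0,0,1],[0,0,0,-0.14,0,0,1]]]'

```text
time: 18.4
tool_pos: [0.6396, 0.1511, 0.1856]
eef_rot: [0.298, 0.129, 0.945, -0.041]
ft_force: [0.6, 0.3, -1.1]
grip_width: 0.0138
gripper_force: 59.0
```

Run:
```python
from h import *
T=wristT(); s=status.state(); print(T[:3,3],s["ft_force"],s["grip_width"]); print(delta(T,tubepose(.13)))
psi=np.radians(-8); c=np.array([.4932,-.0117])
x=-np.array([np.cos(psi),np.sin(psi),0]); y=np.array([-np.sin(psi),np.cos(psi),0]); z=np.array([0,0,-1.])
G=np.eye(4); G[:3,:3]=np.c_[x,y,z]; G[:3,3]=np.r_[c,.11]-G[:3,:3]@[.130,0,-.051]
print(G[:3,3],delta(T,G))
```

```text
[0.6396 0.1511 0.1856] [ 0.6351  0.3188 -1.1412] 0.013833855636710395
(array([-0.01,  0.02,  0.04]), array([ 0.0067, -0.0014,  0.0013]))
[ 0.6219 -0.0298  0.059 ] (array([-2.34, 34.97, -7.31]), array([ 0.0469, -0.1789,  0.1219]))
```

Call:
drive_tool --moves '[[[-0.3,4.5,-0.9,0,-0.02,0.005,1],[-0.6,9,-1.8,0,-0.045,0.01,1],[-0.9,13.5,-2.7,0,-0.075,0.02,1],[-1.2,18,-3.6,0,-0.105,0.03,1],[-1.5,22.5,-4.5,0,-0.135,0.04,1],[-1.8,27,-5.5,0,-0.16,0.05,1],[-2.1,31.5,-6.5,0.001,-0.179,0.056,1],[-2.3,35,-7.3,0.001,-0.179,0.056,1]]]'

```text
time: 19.2
tool_pos: [0.6196, -0.032, 0.1367]
eef_rot: [-0.003, 0.071, 0.997, -0.0]
ft_force: [0.6, 0.7, -0.7]
grip_width: 0.0139
gripper_force: 59.0
```

Call:
drive_tool --moves '[[[0,0,0,0,0,0,1],[0,0,0,0,0,0.02,1],[0,0,0,0,0,0.04,1],[0,0,0,0,0,0.06,1],[0,0,0,0,0,0.07,1],[0,0,0,0,0,0.07,1],[0,0,0,0,0,0.07,1]]]'

```text
time: 19.9
tool_pos: [0.6207, -0.0294, 0.0689]
eef_rot: [-0.0, 0.069, 0.998, -0.001]
ft_force: [-0.2, -0.2, -0.8]
grip_width: 0.0139
gripper_force: 59.0
```

Run:
```python
from h import *
T=wristT(); s=status.state(); print(T[:3,3],s["ft_force"],s["grip_width"])
tip=T[:3,:3]@[.130,0,-.051]+T[:3,3]; print("tip",tip,np.degrees(np.arcsin(T[2,0])))
for n in ("scene","side"):
    m=camera_model(n); c=read_camera(n)[:,:,::-1]; cv2.imwrite(f"pics/{n}10.png",c)
    P=proj(m,np.array([T[:3,:3]@[x,0,-.051]+T[:3,3] for x in (.13,.08,.04)])); print(n,P.round(1).tolist(),proj(m,[[.4932,-.0117,.008]]))
    Q=P[0].round().astype(int); g=c.astype(int).min(2)
    for v in range(Q[1]-10,Q[1]+30,2): print(v,''.join('%4d'%x for x in g[v,Q[0]-24:Q[0]+24:2]))
    print(Q[0]-24)
```

```text
[ 0.6207 -0.0294  0.0689] [-0.1788 -0.2358 -0.8114] 0.013871023947895491
tip [ 0.492  -0.0113  0.12  ] 0.019898362458916675
scene [[294.4, 183.4], [305.0, 199.1], [314.0, 212.2]] [[296.435  208.4977]]
173   39  30  31  31  30  30  30  31  30  29  30  31  32  31  31  32  32  37  41  47  50  45  46  45
175   51  31  31  31  30  31  31  31  32  31  31  30  31  32  31  32  31  36  43  42  48  44  42  45
177   55  38  31  30  30  31  31  31  30  31  31  30  31  32  32  32  33  33  39  39  45  43  38  41
179   57  50  33  31  31  31  31  30  31  32  31  30  32  33  33  33  38  33  38  38  42  41  36  37
181   57  56  51  34  31  31  32  31  31  31  31  31  32  31  32  32  35  33  37  36  40  37  33  34
183   57  57  57  42  31  32  32  32  32  32  31  32  36  40  32  34  35  36  36  36  37  34  33  34
185   58  57  57  57  42  32  33  32  32  32  32  32  64  80  43  31  34  36  34  36  35  34  31  34
187   58  57  57  59  53  33  33  32  33  32  32  33  54  86  73  35  33  33  36  37  34  34  34  35
189   59  57  58  58  57  42  33  32  32  32  32  52  96  77  84  60  33  32  33  32  33  3
[... 2524 characters left out ...]
74  74  72  69  71  73  76  74  73  75  75  73  72  72  75  71  72  71  71  75  74  75  75
202   70  68  76  71  71  73  77  72  75  71  72  73  71  74  69  68  72  74  74  75  71  74  72  72
204   70  77  69  72  80  71  74  69  66  66  68  65  65  65  83  94 125 101  70  74  71  71  72  67
206   73  66  68  70  64  67  75  94 118 128 151 185 241 236 244 253 255 255 103  69  75  74  72  72
208  111 121 147 184 227 236 242 254 255 255 255 255 255 255 254 254 253 255 149  66  74  65  75  71
210  255 255 255 255 255 255 254 254 253 253 253 253 253 253 253 253 253 255 235  72  72  75  69  73
212  179 191 247 247 255 255 255 255 254 254 253 253 253 253 253 253 253 254 255 109  72  75  74  72
332
```

Call:
drive_tool --moves '[[[0,0,0,0,0,0,1],[0,0,0,0,0,0,1],[0,0,0,0,0,0,1],[0,0,0,0,0,0,1],[0,0,0,0,0,0,1]]]'

```text
time: 20.5
tool_pos: [0.6205, -0.0298, 0.0683]
eef_rot: [-0.001, 0.07, 0.998, -0.001]
ft_force: [-0.3, -0.1, -0.3]
grip_width: 0.0137
gripper_force: 59.0
```

```bash
python3 -c "
from station import ctrl,status
print(status.state()['joint_vel']); print(ctrl.close_job())"
```

```text
[ 0.00099284  0.00102644  0.00033326  0.00048385  0.00143017 -0.00037789]
the job is handed in; nothing more can be done
None
```

I handed the job in at about 20.5 s: the pin is parked in the notch, and the rod went into the tube to its stop, came out, and is held level with its tip about 11 cm over the tile's middle; no verdict was returned.

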